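Beaker from hook to stirrer, dial to the set-marker

ROBOT

A 6-joint arm with a two-finger parallel gripper is mounted at the origin on the work surface. World frame = base frame: x ahead of the robot, y to its left, z up, the work surface at z = 0. Lengths are in mm, angles in rad, forces in N, time in s.
With the tool pointing down it reaches from about 275 to 1000 mm from the base axis. Payload 8.4 kg.
Tool frame: the origin (TCP) lies on the centre line of the jaws, within the pads' length; the fingertips stand r.tip_reach ahead of it and the grasp point (between the pads) lies 11 mm behind it (r.tip_reach is the distance from the TCP to the fingertips, in mm); z points along the fingers, y is the line along which they close (so a half turn about z gives the same grasp; the last joint's range is limited). The gripper opens to 85 mm and grips with 20 to 120 N. Pads are 22 mm wide; open, the fingers measure 114 mm over their backs; the gripper's body (76 mm by 85 mm) begins 54 mm behind the grasp point. The pads swing forward as they close: fully open they stand 13 mm farther back than shut.
Start: joints at [-1.314, 0.353, 1.633, -0, 1.155, -0.002], TCP at [159.949, -604.189, 239.281] pointing down, gripper open.
Joint ranges: [-2.63, 2.63], [-0.92, 2.1], [0.06, 2.66], [-1.3, 4.44], [0, 2.69], [-3.02, 3.02]. Speed limits (rad/s): [2.22, 2.22, 2.79, 3.14, 3.14, 3.14].

INTERFACE

Orientations are given as [roll, pitch, yaw] about the fixed x, y, z axes, in that order (R = Rz(yaw) Ry(pitch) Rx(roll)).
In Python, from rig import r gives the robot as it stands.
- The arm moves only by the tool carry_out, never from a script. Its argument "targets" is a list of rows, each an object with "dp": the shift along the tool's x, y, z in mm, a list of three; "yaw": the turn about the tool's z in degrees. A call has 1 to 12 rows; each row is the pose to reach, as a shift and turn from the pose commanded when the call began, along the tool's axes at that moment; what a row does not reach only later rows make up. A row lasts 1/8 s, in which the tool goes at most 62.5 mm and 10.7 degrees, less where a joint would pass 70% of its speed; a pose out of reach is approached as far as the arm can. A call with a gripper value outside its range is refused whole. "fingers" is the opening, from -1 (shut) to 1 (fully open), so that 0 is half open, set as the call begins (left out, the last holds). The fingers move at their own pace and stop on an object; "grip_force" is the grip in N (left out, the last holds). Time passes only in rows, so rows that repeat a pose let the fingers close. It gives the time, the measured TCP pose, the force, the opening and the grip force at its end, in the units of the state.
- r.sense(): the state, without advancing time (a new reading comes with each control period).
- r.grab_frame(name): name is "side" or "top" or "wrist"; returns the picture (400x640x3 uint8, red, green, blue); there is no depth.
- r.get_calibration(name): a dict with "fx", "fy", "cx", "cy" (pixels), "rvec" (rotation vector, rad) and "tvec" (3), from world to camera coordinates, as OpenCV has them. Camera axes: x right, y down, z forward; pixel columns grow to the right and rows downward; lengths in mm; the calibration is good to about 2 mm. A picture is of the moment at which its call begins: read the wrist's pose just before it. get_calibration takes no time and is no camera call; for the wrist camera it gives the pose at the moment of the call.
- r.sign_off(): hands the job in; it is judged then, once.
The state is a dict: "clock": time; "qpos": joint angles; "qvel": joint speeds; "joint_efforts": joint torques, N m; "eef_pos": TCP position; "tcp_rot": TCP orientation; "contact_force": force on the tool from outside, world axes, zero at the start; "wrist_torque": the same for the moment, N m; "opening": opening from 0.0 (shut) to 1.0 (fully open); "grasp_force": force on a finger pad.
Only numpy, scipy, OpenCV 4.12 (cv2) and the standard library are available. Lean on these libraries where they do the work, as an engineer would, in place of code of your own. Each camera call takes 0.05 s, during which the arm holds its last target. There are 200 camera calls.

TASK

Lift the steel beaker up and off its hook and stand it gently, upright, in the middle of the stirrer's round plate. Then, with the beaker released, turn the stirrer's dial until its pointer lines up with the small steel set-marker at the rim of its scale. Leave the marker and the other things on the bench where they are.

Things in the scene. Friction and masses are not known exactly. Their poses are not given: they have to be found in the camera images.
- beaker_mid (a point): Steel beaker with a fixed bail, hanging on the hook, 166 mm tall in all, about 0.15 to 0.31 kg. This point is on its axis, 83 mm above its underside and 60 mm below the middle of its grip: an upright white flat bar, 24 mm along the beaker's x and 14 mm thick along its y, from 120 to 166 mm above the underside. Pinch the grip across its 14 mm. z is up; x is roughly along the hook's arm.
- beaker_foot (a point): Centre of the beaker's underside (same axes). The cup is 64 mm wide and 66 mm tall. The rigid 6 mm wire bail stands in the beaker's y-z plane, 69 mm wide; the underside of its level top bar, which hangs on the hook, is 115 mm above this point, its shoulders slope down to the sides.
- beaker: The same beaker; origin at the centre of its underside.
- hook_seat (a point): Bottom of the open hook of a fixed steel stand, where the bail hangs, on top of the 8 mm hook bar, about 145 mm above the bench (so the beaker's underside hangs 30 mm above it). The stand's x axis points from here along the arm to its 14 mm post, 100 mm away, top 165 mm above the bench; the hook is open towards -x.
- hook_tip (a point): Upturned free end of the hook, 30 mm from hook_seat along the stand's -x and 16 mm above it: the beaker must rise by at least 25 mm before it moves off along the stand's -x. Same axes as hook_seat.
- plate_center (a point): Centre of the top of the stirrer's round steel plate (120 mm across, 70 mm above the bench). The stirrer is a fixed cream box 260 mm (its x) by 160 mm (its y), its top deck 60 mm above the bench; the dial stands on that deck, its axis 133 mm from here along the stirrer's -x (nearer the robot). Axes: the stirrer's, z up.
- dial_grip (a point): Point on the dial's vertical axis, 91 mm above the bench, at the height to grip. Black knob: a round skirt 48 mm across, 8 mm high, with an upright bar 44 mm long, 14 mm thick, top 100 mm above the bench. The bar lies along this point's x; +x is the pointer end (white line on the bar, nose at the skirt). z is up. Pinch the bar across its 14 mm.
- dial (a joint): Angle of the dial in rad, 0 to 5.236, growing clockwise seen from above; at 0 the pointer points 150 degrees anticlockwise (from above) from the stirrer's +x. Stays where it is left (friction about 0.04 N m). Scale ticks every 15 degrees.
- dial_pointer (a point): Point on the pointer's line, 40 mm from the dial's axis. It turns with the dial.
- marker (a joint): Angle of the set-marker in rad, same zero and direction as the dial's: the dial is set when both angles are equal. It stays put unless pushed.
- marker_tip (a point): Point on the set-marker's radius, 40 mm from the dial's axis. The marker is a small steel tab, 14 x 8 x 5 mm, lying on the deck 48 to 62 mm from the dial's axis, just outside the ticks, with a small nose towards the dial.
- jar: Bystander, to be left alone: small white-capped sample jar, 44 mm wide, 75 mm tall. Origin at the centre of its underside.
- amber: Bystander, to be left alone: amber glass bottle, 84 mm wide, 190 mm tall. Origin at the centre of its underside.
- clear: Bystander, to be left alone: clear glass bottle with a blue cap, 76 mm wide, 170 mm tall. Origin at the centre of its underside.
- glassbeaker: Bystander, to be left alone: small open glass beaker, 60 mm wide, 70 mm tall. Origin at the centre of its underside.
- vialbox: Bystander, to be left alone: open white divided box, 120 x 90 x 40 mm. Origin at the centre of its underside.
- spatula: Bystander, to be left alone: thin double-ended steel lab spatula lying on the bench, 185 mm long, 11 mm wide. Origin at the middle of its length.
- dish: Bystander, to be left alone: clear shallow dish, 80 mm wide, 14 mm tall. Origin at the centre of its underside.
Not all that is in view belongs to the job. What is shaped like the beaker but pink is not meant.

How it is judged:
By the outcome, as a careful person would: the job done as asked, in the order asked, and still so for the second after the job is handed in, with the robot touching nothing.
It also fails if it takes over 64 s, if anything falls off the work surface, if the arm or the gripper's body presses on something with over 40 N, if the wrist force passes 120 N, or if a joint passes its speed limit or range.

## Working session

There is one attempt and no reset: what is moved stays moved. The work goes in short steps, Python scripts to look and compute and a tool call to move; the robot and the scene stay as the last step left them, time stands still between calls to the robot, and variables do not carry over. Pictures are saved under pics/ and viewed, at most 10 in all, crops included, and the job is handed in when it is done.

Besides the shell and the picture viewer there is one more tool, called after "Emit:" by a JSON object that holds its "name" and its "arguments", one argument or row to a line. carry_out: Moves the arm, as the interface text tells. Its arguments: {"type":"object","properties":{"targets":{"type":"array","items":{"type":"object","properties":{"dp":{"type":"array","items":{"type":"number"}},"yaw":{"type":"number"}}}},"fingers":{"type":"number"},"grip_force":{"type":"number"}},"required":["targets"]}

```bash
mkdir -p pics; cat > h.py <<'E'
import numpy as np, cv2
from rig import r
def cal(n):
    c=r.get_calibration(n); K=np.array([[c['fx'],0,c['cx']],[0,c['fy'],c['cy']],[0,0,1.]])
    return K,np.array(c['rvec'],float),np.array(c['tvec'],float)
def ray(c,uv):
    K,rv,t=c; R=cv2.Rodrigues(rv)[0]
    d=R.T@np.linalg.inv(K)@np.array([uv[0],uv[1],1.]); return -R.T@t,d/np.linalg.norm(d)
def plane(c,uv,z):
    o,d=ray(c,uv); return o+d*(z-o[2])/d[2]
def two(c1,p1,c2,p2):
    o1,d1=ray(c1,p1);o2,d2=ray(c2,p2)
    s=np.linalg.lstsq(np.c_[d1,-d2],o2-o1,rcond=None)[0]
    a=o1+s[0]*d1;b=o2+s[1]*d2; return (a+b)/2,np.linalg.norm(a-b)
def proj(c,P): return cv2.projectPoints(np.array(P,float).reshape(-1,1,3),c[1],c[2],c[0],None)[0].reshape(-1,2)
def save(n,im): cv2.imwrite('pics/'+n+'.png',im[:,:,::-1])
E
python3 - <<'E'
from h import *
for n in('side','top'):
    im=r.grab_frame(n); save(n+'0',im); np.save(n+'0.npy',im); c=cal(n); print(n,c, ray(c,(320,200)))
s=r.sense();print(s['eef_pos'],s['tcp_rot'],s['clock'],r.tip_reach)
E
```

```text
side (array([[387.95754135,   0.        , 324.87329148],
       [  0.        , 387.95754135, 199.53500167],
       [  0.        ,   0.        ,   1.        ]]), array([ 0.72672814, -2.37365915,  1.37809214]), array([ 481.53641206,  265.52763977, 1053.58681277])) (array([-47.3561053 , 917.0857241 , 754.41274486]), array([ 0.50174561, -0.70931449, -0.4951003 ]))
top (array([[366.78094142,   0.        , 321.17945132],
       [  0.        , 366.78094142, 199.61783975],
       [  0.        ,   0.        ,   1.        ]]), array([ 2.10869273, -2.16851381,  0.1050622 ]), array([  22.26879381,  590.46516339, 1035.83915061])) (array([ 450.67107504,  -26.91074641, 1103.75683379]), array([ 0.12949857,  0.03363306, -0.99100905]))
[ 159.84654324 -603.78598204  238.62634848] [-3.14032803e+00 -1.45472240e-05  2.58771912e-01] 0.1 8.0
```

View pics/side0.png

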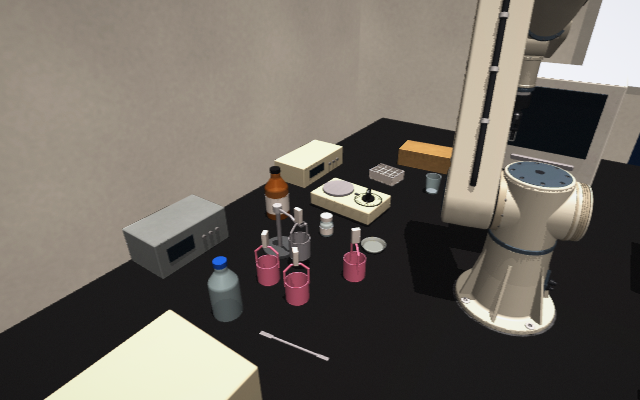

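View pics/top0.png

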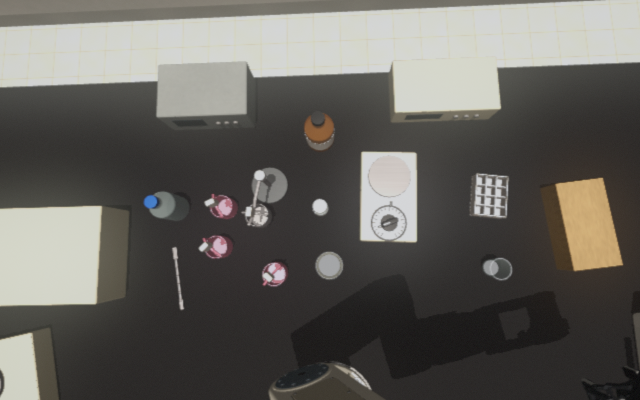

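Candidates, in side / top pixels:
- Steel beaker on the hook: side (299,243), top (258,215). This is the one to take.
- Pink decoys: side (267,268), (297,288) and (354,266); top (223,207), (217,246) and (275,273).

Next, one close crop to check that choice.

```bash
python3 - <<'E'
from h import *
s=np.load('side0.npy');t=np.load('top0.npy')
R=lambda im,x,y,w,h,k:cv2.resize(im[y:y+h,x:x+w],None,fx=k,fy=k,interpolation=cv2.INTER_CUBIC)
a=R(s,250,190,80,60,5);b=R(t,220,160,80,60,5);c=R(t,355,185,80,60,5);d=R(s,310,170,80,60,5)
save('crop1',np.vstack([np.hstack([a,b]),np.hstack([d,c])]))
E
```

```text
(no output)
```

View pics/crop1.png

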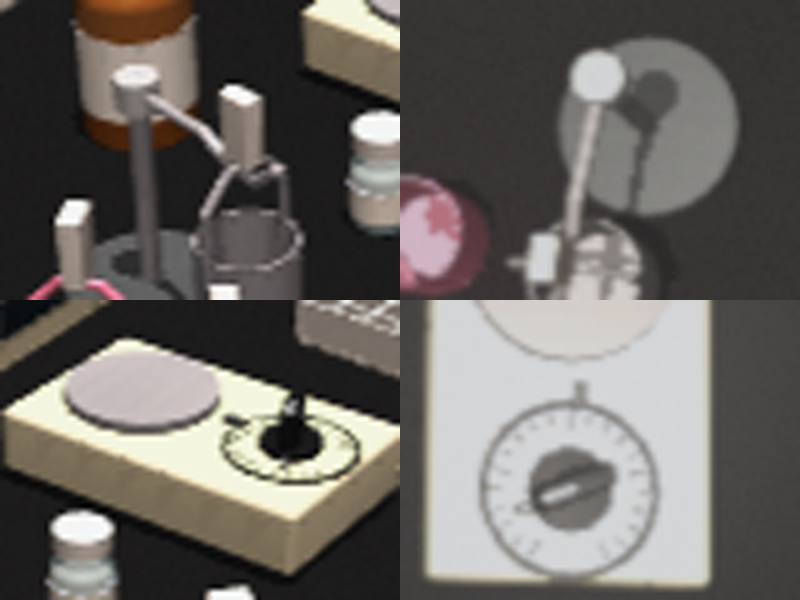

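The crop confirms it. The steel beaker hangs on the hook, with its white grip top at side (298,209) and top (249,212). The post top is at top (259,175). The dial centre is at top (389,222.6), its pointer faces lower left, and the marker is at top (391,203.5).

```bash
python3 - <<'E'
from h import *
T=cal('top');S=cal('side');t=np.load('top0.npy');s=np.load('side0.npy')
g,e=two(T,(248.6,211.8),S,(298.4,209.3));print('griptop',g.round(1),e)
print('grip@196',plane(T,(248.6,211.8),196),plane(S,(298.4,209.3),196))
p,e=two(T,(259.4,175),S,(277.3,205.5));print('post',p.round(1),e,plane(T,(259.4,175),165))
# stirrer deck contour
g8=cv2.cvtColor(t,cv2.COLOR_RGB2GRAY)
m=((g8>140)*255).astype(np.uint8);m[:, :350]=0;m[:,430:]=0;m[:140]=0;m[250:]=0
cs=cv2.findContours(m,cv2.RETR_EXTERNAL,cv2.CHAIN_APPROX_NONE)[0];c=max(cs,key=cv2.contourArea)
P=np.array([plane(T,q[0],60)[:2] for q in c],np.float32);rc=cv2.minAreaRect(P);print('deck',rc)
for nm,q,z in[('plate',(389.5,176),70),('ring',(388.9,222.5),60),('marker',(391,203.6),63),('nose',(380,226.5),66),('barA',(376,0),0)]:
    if z:print(nm,plane(T,q,z).round(1))
# plate pink hue mask
hsv=cv2.cvtColor(t,cv2.COLOR_RGB2HSV);print(t[176,390],t[210,370])
for q in [(390,176)]:
    d=np.abs(t.astype(int)-t[176,390].astype(int)).sum(2)<28
    mm=(d*255).astype(np.uint8);mm[:, :362]=0;mm[:,416:]=0;mm[:150]=0;mm[203:]=0
    k=max(cv2.findContours(mm,0,1)[0],key=cv2.contourArea);el=cv2.minEnclosingCircle(k);print(el,plane(T,el[0],70).round(1))
E
```

```text
griptop [545.6 185.  189.5] 0.07692142386798938
grip@196 [544.90627872 183.45037687 196.        ] [538.78415679 193.48700566 196.        ]
post [645.1 163.2 158.8] 0.7704502304076155 [644.18481357 162.13882939 165.        ]
deck ((594.340087890625, -186.18833923339844), (158.71102905273438, 258.216064453125), 86.62055969238281)
plate [ 648.7 -191.7   70. ]
ring [ 517.  -184.9   60. ]
marker [ 570.3 -193.1   63. ]
nose [ 506.  -158.6   66. ]
[208 201 197] [212 213 215]
((388.5, 177.5), 36.09026336669922) [ 644.5 -188.6   70. ]
```

Emit:
{"name": "carry_out", "arguments": {
  "targets": [
    {"dp":[0,0,-50],"yaw":-5},
    {"dp":[40,-46,-90],"yaw":-12},
    {"dp":[80,-92,-100],"yaw":-20},
    {"dp":[120,-138,-100],"yaw":-28},
    {"dp":[160,-185,-100],"yaw":-36},
    {"dp":[200,-231,-100],"yaw":-44},
    {"dp":[240,-277,-100],"yaw":-52},
    {"dp":[280,-324,-100],"yaw":-60},
    {"dp":[320,-370,-100],"yaw":-68},
    {"dp":[360,-416,-100],"yaw":-76},
    {"dp":[400,-462,-100],"yaw":-84},
    {"dp":[400,-462,-100],"yaw":-90}
  ],
  "fingers": 0.2
}}

```text
clock: 1.6
eef_pos: [429.5, -51.4, 339.0]
tcp_rot: [3.141, -0.001, 1.84]
contact_force: [-0.4, -1.2, 1.1]
opening: 0.597
grasp_force: 0.0
```

```bash
cat >> h.py <<'E'
def go(P,yaw):
    "shift (tool axes) and tool-yaw (deg) to reach TCP P, world yaw deg"
    from scipy.spatial.transform import Rotation as Ro
    s=r.sense();p=np.array(s['eef_pos']);M=Ro.from_euler('xyz',s['tcp_rot']).as_matrix()
    y=np.degrees(s['tcp_rot'][2]);d=(y-yaw+180)%360-180
    print('at',p.round(1),np.degrees(s['tcp_rot']).round(1),'q6',round(s['qpos'][5],2),'t',s['clock'],'-> dp',(M.T@(np.array(P)-p)).round(1),'yaw',round(d,1))
E
python3 -c "
from h import *
go((530,187,340),167.6)"
```

```text
at [429.5 -51.4 339. ] [ 1.800e+02 -1.000e-01  1.054e+02] q6 -0.39 t 1.6 -> dp [203.2 160.2  -0.7] yaw -62.2
```

Emit:
{"name": "carry_out", "arguments": {
  "targets": [
    {"dp":[33,26,-1],"yaw":-9},
    {"dp":[67,53,-1],"yaw":-18},
    {"dp":[101,80,-1],"yaw":-27},
    {"dp":[135,106,-1],"yaw":-36},
    {"dp":[170,133,-1],"yaw":-45},
    {"dp":[203,160,-1],"yaw":-54},
    {"dp":[203,160,-1],"yaw":-62},
    {"dp":[203,160,-1],"yaw":-62},
    {"dp":[203,160,-1],"yaw":-62}
  ]
}}

```text
clock: 2.72
eef_pos: [530.9, 181.6, 340.1]
tcp_rot: [-3.141, -0.0, 2.908]
contact_force: [0.1, -0.9, -0.2]
opening: 0.598
grasp_force: 0.0
```

```bash
python3 - <<'E'
from h import *
go((530,187,340),167.6)
c=cal('wrist');im=r.grab_frame('wrist');np.save('w1.npy',im);save('w1',im)
print(ray(c,(320,200)),proj(c,[[545.5,184.5,196],[545.5,184.5,145],[644.7,162.7,165]]))
E
```

```text
at [530.9 181.6 340.1] [-180.    -0.   166.6] q6 -1.01 t 2.725 -> dp [2.1 5.1 0.1] yaw -1.0
(array([466.41511939, 195.92373416, 475.47524133]), array([ 0.26081905, -0.0926452 , -0.96093199])) [[338.01675751 199.50767896]
 [336.83368287 185.92374837]
 [338.34369409 284.36975692]]
```

View pics/w1.png

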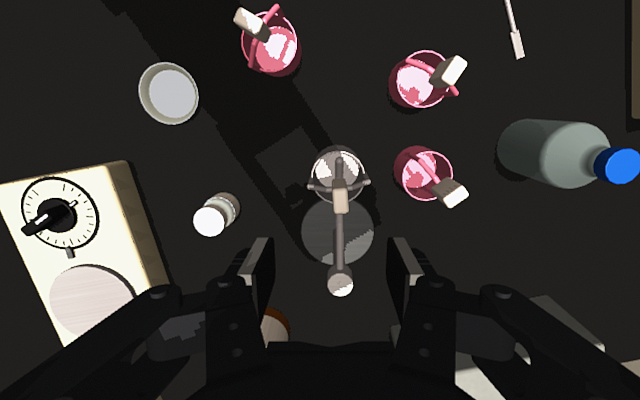

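The wrist picture shows the steel beaker's white grip at about (340,200), its bail bar from (309,186) to (370,184), and the post top at (340,284). The stirrer is at lower left. I'll measure the grip's top face in it.

```bash
python3 - <<'E'
from h import *
im=np.load('w1.npy');g=cv2.cvtColor(im,cv2.COLOR_RGB2GRAY);c=cal('wrist')
print(g[176:220,328:356:2])
print('post',plane(c,(340.3,285),165))
for z in (190,196):print(z,plane(c,(340.5,202),z),plane(c,(340.5,208),z))
a,b=plane(c,(309.5,186.5),118),plane(c,(370,184.5),118);print(a,b,np.degrees(np.arctan2(*(b-a)[[1,0]])))
E
```

```text
[[204 140 146 142  74  94  93  88 153 152 150 144 144 138]
 [140 150 151 142  86  98  92  93 158 150 147 145 141 146]
 [150 150 150 127  90  95  89  87 128 149 146 148 141 150]
 [152 150 131  93  84  84  87  84  85 151 143 146 143 149]
 [153 151 101  81  86  85  86  86  83 156 145 142 148 136]
 [151 154  80  83  87  86  88  87  78 138 147 141 153  88]
 [148 155  77  83  86  88  88  89  81 118 147 144 146  38]
 [148 154  78  84  87  88  87  87  81 120 147 153  95  49]
 [150 153  77  84  88  87  87  88  85  97 122 119  50  73]
 [155 157  81  85  87  87  88  88  86  78  88  78  79  91]
 [123 119  77  84  86  87  86  86  84  79 105 109 101  97]
 [ 86  86  73  81  81  84  87  95  96  79 141 141 112 100]
 [111 120  76  98 111 121 132 143 148 105 148 145 114  96]
 [145 145  88 150 163 167 175 180 184 139 126 120 103  68]
 [145 141 104 183 189 189 191 193 196 156  83  82  71  42]
 [115 107 112 192 201 204 205 206 208 166  35  39  47  51]
 [ 82  72 112 194 210 211 211 211 209 168  37  50  51  51]
 [ 49  48 105 192 211 208 209 209 207 170  38  53  50  50]
 [ 54  53 100 191 209 209 208 208 207 
[... 1114 characters left out ...]
36 137  69  64  67  65  66]
 [ 67  68  69  63  85 103  96  82  53  62  68  67  67  66]
 [ 67  68  67  65  84 117 124  89  65  66  68  66  66  66]
 [ 68  68  68  66  84 118 122  92  66  67  65  66  65  65]
 [ 68  67  66  64  85 119 123  93  65  67  66  66  66  65]
 [ 69  69  67  67  85 117 122  94  66  66  66  66  67  67]
 [ 69  68  67  66  89 118 123  95  63  65  66  65  67  66]]
post [646.09481567 164.4907726  165.        ]
190 [550.11878399 185.83852071 190.        ] [555.63498398 184.57789522 190.        ]
196 [548.36062135 186.04792293 196.        ] [553.76093251 184.81378168 196.        ]
[545.71475347 153.75666399 118.        ] [559.03744103 219.74501904 118.        ] 78.58573233617953
```

```bash
python3 -c "
from h import *
go((547,185.5,166),169)"
```

```text
at [530.9 181.5 340.3] [-180.    -0.   166.7] q6 -1.01 t 2.775 -> dp [-14.7   7.6 174.3] yaw -2.3
```

Emit:
{"name": "carry_out", "arguments": {
  "targets": [
    {"dp":[-15,8,40],"yaw":-2},
    {"dp":[-15,8,80],"yaw":-2},
    {"dp":[-15,8,100],"yaw":-2},
    {"dp":[-15,8,100],"yaw":-2}
  ]
}}

```text
clock: 3.28
eef_pos: [546.6, 185.6, 239.0]
tcp_rot: [-3.14, -0.003, 2.945]
contact_force: [-0.1, -0.3, 0.1]
opening: 0.603
grasp_force: 0.0
```

```bash
python3 - <<'E'
from h import *
go((547,185.5,166),169)
c=cal('wrist');im=r.grab_frame('wrist');np.save('w2.npy',im)
p=proj(c,[[547,185.5,196]])[0];print(p)
x,y=int(p[0])-60,max(int(p[1])-50,0);save('w2',cv2.resize(im[y:y+100,x:x+120],None,fx=5,fy=5,interpolation=2))
print(x,y)
E
```

```text
at [546.6 185.6 239. ] [-1.799e+02 -1.000e-01  1.687e+02] q6 -1.05 t 3.275 -> dp [-0.6  0.1 73. ] yaw -0.3
[331.72269223 226.0286372 ]
271 176
```

View pics/w2.png

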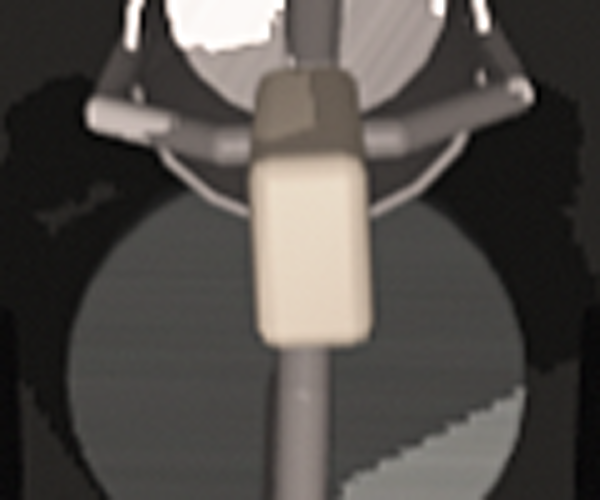

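The grip's top face sits at pixel (333,226), against a predicted (332,226), and is tilted by about 2.5°. I'll descend and pinch.

Emit:
{"name": "carry_out", "arguments": {
  "targets": [
    {"dp":[-1,0,30],"yaw":-2.5},
    {"dp":[-1,0,55],"yaw":-2.5},
    {"dp":[-1,0,73],"yaw":-2.5},
    {"dp":[-1,0,73],"yaw":-2.5},
    {"dp":[-1,0,73],"yaw":-2.5}
  ]
}}

```text
clock: 3.95
eef_pos: [549.3, 186.4, 168.4]
tcp_rot: [3.141, 0.001, 2.99]
contact_force: [0.2, -0.7, 0.2]
opening: 0.601
grasp_force: 0.0
```

Emit:
{"name": "carry_out", "arguments": {
  "targets": [
    {"dp":[0,0,0]},
    {"dp":[0,0,0]},
    {"dp":[0,0,0]},
    {"dp":[0,0,0]},
    {"dp":[0,0,0]},
    {"dp":[0,0,0]},
    {"dp":[0,0,0]},
    {"dp":[0,0,0]}
  ],
  "fingers": -1,
  "grip_force": 40
}}

```text
schema error: expected keys dp, yaw
```

Emit:
{"name": "carry_out", "arguments": {
  "targets": [
    {"dp":[0,0,0],"yaw":0},
    {"dp":[0,0,0],"yaw":0},
    {"dp":[0,0,0],"yaw":0},
    {"dp":[0,0,0],"yaw":0},
    {"dp":[0,0,0],"yaw":0},
    {"dp":[0,0,0],"yaw":0},
    {"dp":[0,0,0],"yaw":0},
    {"dp":[0,0,0],"yaw":0}
  ],
  "fingers": -1,
  "grip_force": 40
}}

```text
clock: 4.95
eef_pos: [548.9, 186.4, 167.7]
tcp_rot: [3.141, 0.001, 2.99]
contact_force: [0.6, 1.6, 5.5]
opening: 0.161
grasp_force: 42.7
```

Emit:
{"name": "carry_out", "arguments": {
  "targets": [
    {"dp":[0,0,-6],"yaw":0},
    {"dp":[0,0,-14],"yaw":0},
    {"dp":[0,0,-24],"yaw":0},
    {"dp":[0,0,-34],"yaw":0},
    {"dp":[0,0,-40],"yaw":0},
    {"dp":[0,0,-40],"yaw":0},
    {"dp":[0,0,-40],"yaw":0}
  ]
}}

```text
clock: 5.82
eef_pos: [548.3, 186.1, 207.0]
tcp_rot: [-3.141, -0.0, 2.99]
contact_force: [0.7, 0.0, -1.4]
opening: 0.153
grasp_force: 41.9
```

Emit:
{"name": "carry_out", "arguments": {
  "targets": [
    {"dp":[8,1,-40],"yaw":0},
    {"dp":[20,1,-40],"yaw":0},
    {"dp":[35,2,-40],"yaw":0},
    {"dp":[50,3,-40],"yaw":0},
    {"dp":[62,4,-45],"yaw":0},
    {"dp":[70,5,-60],"yaw":0},
    {"dp":[70,5,-85],"yaw":0},
    {"dp":[70,5,-110],"yaw":0},
    {"dp":[70,5,-125],"yaw":0},
    {"dp":[70,5,-125],"yaw":0},
    {"dp":[70,5,-125],"yaw":0}
  ]
}}

```text
clock: 7.2
eef_pos: [479.7, 201.5, 331.7]
tcp_rot: [-3.141, -0.001, 2.99]
contact_force: [0.2, -0.9, -0.3]
opening: -0.0
grasp_force: 0.0
```

The grip was lost: the opening reads 0. I'll look at where the beaker is now.

```bash
python3 - <<'E'
from h import *
t=r.grab_frame('top');s=r.grab_frame('side');np.save('t3.npy',t);np.save('s3.npy',s)
a=cv2.resize(s[180:330,200:400],(800,600),interpolation=2);b=cv2.resize(t[150:300,180:380],(800,600),interpolation=2)
save('c3',cv2.resize(np.hstack([a,b]),(800,300)) if 0 else np.vstack([cv2.resize(a,(400,300)),cv2.resize(b,(400,300))]))
E
```

```text
(no output)
```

View pics/c3.png

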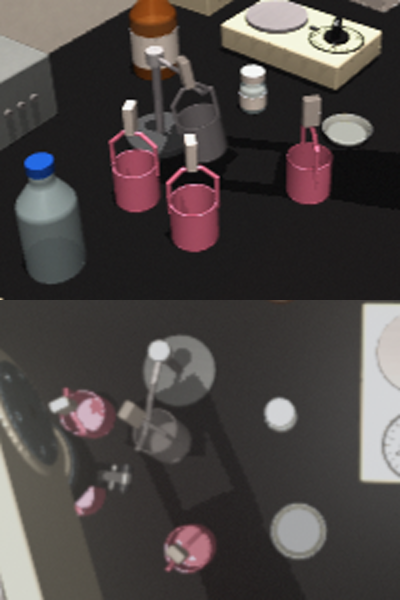

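It slipped and still hangs on the hook, perhaps leaning or swinging: in the side crop the grip leans at about (185,70). I'll go back above it with the fingers open and look again after it settles.

Emit:
{"name": "carry_out", "arguments": {
  "targets": [
    {"dp":[-15,-1,0],"yaw":0},
    {"dp":[-40,-3,20],"yaw":0},
    {"dp":[-68,-5,60],"yaw":0},
    {"dp":[-68,-5,80],"yaw":0},
    {"dp":[-68,-5,80],"yaw":0},
    {"dp":[-68,-5,80],"yaw":0},
    {"dp":[-68,-5,80],"yaw":0},
    {"dp":[-68,-5,80],"yaw":0}
  ],
  "fingers": 0.2
}}

```text
clock: 8.3
eef_pos: [546.8, 186.7, 253.3]
tcp_rot: [3.141, 0.001, 2.99]
contact_force: [-0.7, -0.2, 0.4]
opening: 0.602
grasp_force: 0.0
```

```bash
python3 - <<'E'
from h import *
go((547,185.5,166),171)
c=cal('wrist');im=r.grab_frame('wrist');np.save('w4.npy',im)
s=r.grab_frame('side');np.save('s4.npy',s)
x,y=270,130
save('w4',np.hstack([cv2.resize(im[y:y+150,x-20:x+130],(400,400),interpolation=2),cv2.resize(s[195:275,260:340],(400,400),interpolation=2)]))
E
```

```text
at [546.8 186.7 253.3] [1.800e+02 1.000e-01 1.713e+02] q6 -1.09 t 8.3 -> dp [-0.2 -1.2 87.3] yaw 0.3
```

View pics/w4.png

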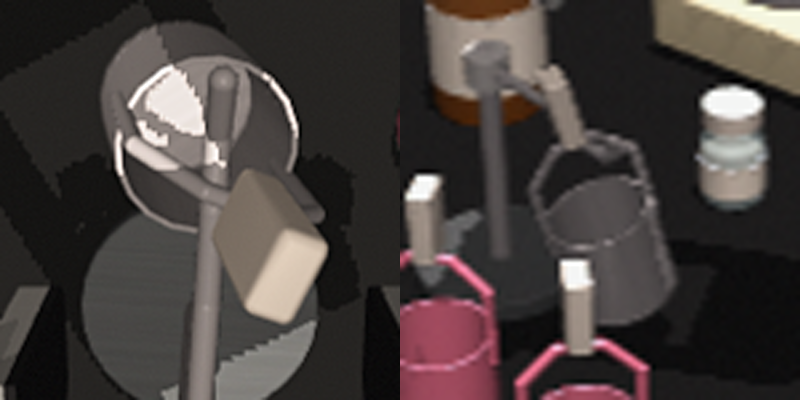

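The beaker is tilted and twisted on the hook: in the crop its grip top is at about (285,275). It may still be swinging, so I'll wait and compare frames numerically.

Emit:
{"name": "carry_out", "arguments": {
  "targets": [
    {"dp":[0,0,0],"yaw":0},
    {"dp":[0,0,0],"yaw":0},
    {"dp":[0,0,0],"yaw":0},
    {"dp":[0,0,0],"yaw":0},
    {"dp":[0,0,0],"yaw":0},
    {"dp":[0,0,0],"yaw":0},
    {"dp":[0,0,0],"yaw":0},
    {"dp":[0,0,0],"yaw":0}
  ]
}}

```text
clock: 9.4
eef_pos: [546.5, 186.5, 252.3]
tcp_rot: [-3.142, -0.0, 2.99]
contact_force: [1.1, 0.5, 0.3]
opening: 0.6
grasp_force: 0.0
```

```bash
cat >> h.py <<'E'
def gripmask(im,x0,x1,y0,y1,th=130):
    m=((im[:,:,0].astype(int)>th)&(im[:,:,0]>im[:,:,2].astype(int)+8)&(im[:,:,0].astype(int)<im[:,:,2]+60)).astype(np.uint8)*255
    k=np.zeros_like(m);k[y0:y1,x0:x1]=m[y0:y1,x0:x1]
    cs=sorted(cv2.findContours(k,0,1)[0],key=cv2.contourArea)[::-1]
    return [tuple(np.round(v,1) if not isinstance(v,tuple) else tuple(np.round(v,1)) for v in cv2.minAreaRect(c)) for c in cs[:2]]
E
python3 - <<'E'
from h import *
for i in range(3):
    im=r.grab_frame('wrist');print(gripmask(im,250,400,130,280,110))
np.save('w5.npy',im);o=np.load('w4.npy');print(gripmask(o,250,400,130,280,110), r.sense()['clock'])
print(im[226:250:4,330:372:4].tolist()[2])
E
```

```text
[((np.float64(317.0), np.float64(222.5)), (np.float64(113.0), np.float64(36.0)), np.float64(90.0)), ((np.float64(349.1), np.float64(232.7)), (np.float64(21.4), np.float64(37.0)), np.float64(31.0))]
[((np.float64(316.0), np.float64(220.5)), (np.float64(38.0), np.float64(117.0)), np.float64(0.0)), ((np.float64(351.1), np.float64(224.8)), (np.float64(33.2), np.float64(53.0)), np.float64(12.0))]
[((np.float64(334.9), np.float64(216.3)), (np.float64(115.8), np.float64(61.3)), np.float64(73.0)), ((np.float64(337.6), np.float64(165.4)), (np.float64(40.8), np.float64(28.8)), np.float64(56.3))]
[((np.float64(318.2), np.float64(219.3)), (np.float64(101.1), np.float64(76.7)), np.float64(47.4)), ((np.float64(339.9), np.float64(167.1)), (np.float64(57.9), np.float64(26.9)), np.float64(29.7))] 9.55
[[133, 123, 118], [111, 98, 87], [116, 103, 92], [132, 118, 106], [218, 199, 180], [222, 204, 185], [220, 201, 183], [216, 197, 178], [215, 196, 177], [72, 69, 66], [20, 20, 18]]
```

Emit:
{"name": "carry_out", "arguments": {
  "targets": [
    {"dp":[0,0,0],"yaw":0},
    {"dp":[0,0,0],"yaw":0},
    {"dp":[0,0,0],"yaw":0},
    {"dp":[0,0,0],"yaw":0},
    {"dp":[0,0,0],"yaw":0},
    {"dp":[0,0,0],"yaw":0},
    {"dp":[0,0,0],"yaw":0},
    {"dp":[0,0,0],"yaw":0},
    {"dp":[0,0,0],"yaw":0},
    {"dp":[0,0,0],"yaw":0},
    {"dp":[0,0,0],"yaw":0},
    {"dp":[0,0,0],"yaw":0}
  ]
}}

```text
clock: 11.05
eef_pos: [546.5, 186.5, 252.3]
tcp_rot: [-3.142, -0.0, 2.99]
contact_force: [-0.6, -0.5, -0.9]
opening: 0.604
grasp_force: 0.0
```

```bash
cat >> h.py <<'E'
def grip2(im,x0=280,x1=400,y0=130,y1=290,th=180):
    m=np.zeros(im.shape[:2],np.uint8);I=im.astype(int)
    m[y0:y1,x0:x1]=(((I[:,:,0]>th)&(I[:,:,0]-I[:,:,2]>14)&(I[:,:,0]-I[:,:,2]<60))*255)[y0:y1,x0:x1]
    m=cv2.morphologyEx(m,cv2.MORPH_OPEN,np.ones((3,3)))
    cs=sorted(cv2.findContours(m,0,1)[0],key=cv2.contourArea)[::-1]
    return [[np.round(np.hstack(cv2.minAreaRect(c)),1).tolist(),cv2.contourArea(c)] for c in cs[:2]]
E
python3 - <<'E'
from h import *
print(grip2(np.load('w2.npy')),grip2(np.load('w4.npy')),grip2(np.load('w5.npy')))
for i in range(5): im=r.grab_frame('wrist');print(grip2(im))
np.save('w6.npy',im)
E
```

```text
[[[332.8, 225.8, 36.4, 21.3, 87.3], 711.5], [[294.0, 199.6, 10.8, 3.9, 11.3], 31.0]] [[[356.8, 233.4, 17.3, 34.3, 28.3], 516.0], [[306.0, 188.3, 20.2, 5.2, 32.5], 78.0]] [[[353.5, 234.5, 17.5, 34.6, 31.0], 538.0], [[307.3, 187.3, 19.2, 5.0, 36.9], 74.0]]
[[[349.0, 233.5, 18.7, 34.3, 32.0], 561.5], [[308.6, 186.6, 19.4, 5.6, 35.0], 74.0]]
[[[349.0, 233.5, 18.2, 34.5, 32.7], 558.5], [[308.6, 186.9, 19.2, 4.7, 39.8], 71.5]]
[[[349.1, 233.5, 18.3, 34.5, 32.7], 562.0], [[308.8, 187.1, 18.6, 4.8, 38.7], 69.5]]
[[[349.3, 233.4, 18.2, 34.9, 32.3], 559.5], [[308.1, 186.8, 17.2, 4.8, 38.7], 64.0]]
[[[349.3, 233.5, 18.5, 34.5, 31.0], 561.5], [[307.9, 186.7, 17.8, 4.7, 38.7], 62.5]]
```

Emit:
{"name": "carry_out", "arguments": {
  "targets": [
    {"dp":[0,0,0],"yaw":0},
    {"dp":[0,0,0],"yaw":10},
    {"dp":[0,0,0],"yaw":20},
    {"dp":[0,0,0],"yaw":30},
    {"dp":[0,0,0],"yaw":32},
    {"dp":[0,0,0],"yaw":32},
    {"dp":[0,0,0],"yaw":32},
    {"dp":[0,0,0],"yaw":32},
    {"dp":[0,0,0],"yaw":32},
    {"dp":[0,0,0],"yaw":32},
    {"dp":[0,0,0],"yaw":32},
    {"dp":[0,0,0],"yaw":32}
  ]
}}

```text
clock: 12.8
eef_pos: [546.5, 186.5, 252.3]
tcp_rot: [-3.142, -0.0, 2.432]
contact_force: [0.7, -0.3, 0.6]
opening: 0.6
grasp_force: 0.0
```

```bash
python3 - <<'E'
from h import *
for i in range(2): im=r.grab_frame('wrist');print(grip2(im,250,420,100,300))
c=cal('wrist');s=r.grab_frame('side');np.save('w7.npy',im);np.save('s7.npy',s)
u=grip2(im,250,420,100,300)[0][0][:2]
for z in(190,196):print(plane(c,u,z))
go((547,185.5,166),139)
save('w7',np.hstack([cv2.resize(im[130:280,260:410],(400,400),interpolation=2),cv2.resize(s[195:275,260:340],(400,400),interpolation=2)]))
E
```

```text
[[[339.8, 168.7, 42.9, 32.1, 56.9], 907.0], [[356.0, 221.5, 35.0, 20.0, 90.0], 677.5]]
[[[339.8, 168.7, 42.9, 32.1, 56.9], 905.0], [[356.0, 221.5, 35.0, 20.0, 90.0], 677.5]]
[528.19623667 209.41924589 190.        ]
[527.22761671 210.00550806 196.        ]
at [546.6 186.4 252.3] [180.   -0.  139.3] q6 -0.53 t 12.95 -> dp [-1.  -0.4 86.3] yaw 0.3
```

View pics/w7.png

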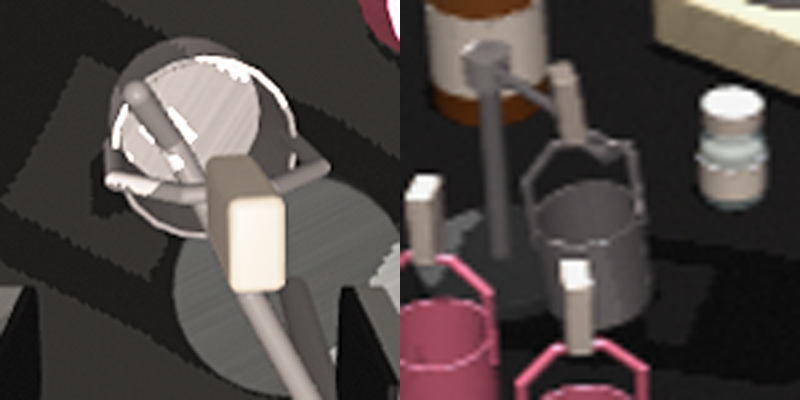

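The grip is now square to the jaws, with its top face at pixel (356,221), and nearly upright. I'll compute the approach to it.

```bash
python3 - <<'E'
from h import *
c=cal('wrist');u=(356,221.5)
for z in(190,196):print(plane(c,u,z),plane(c,(351,200),z))
P=plane(c,u,194);P[2]=164;go(P,139.3)
E
```

```text
[560.76602374 195.30786556 190.        ] [547.80657355 201.95646009 190.        ]
[558.80845984 196.32262199 196.        ] [546.24251283 202.76933734 196.        ]
at [546.6 186.4 252.3] [180.   -0.  139.3] q6 -0.53 t 12.95 -> dp [-3.6 15.6 88.3] yaw 0.0
```

Emit:
{"name": "carry_out", "arguments": {
  "targets": [
    {"dp":[-3,14,10],"yaw":0},
    {"dp":[-3,14,35],"yaw":0},
    {"dp":[-3,14,60],"yaw":0},
    {"dp":[-3,14,80],"yaw":0},
    {"dp":[-3,14,88],"yaw":0},
    {"dp":[-3,14,88],"yaw":0}
  ]
}}

```text
clock: 13.7
eef_pos: [558.0, 195.3, 163.7]
tcp_rot: [-3.141, -0.0, 2.432]
contact_force: [-1.0, 0.5, 0.3]
opening: 0.594
grasp_force: 0.0
```

Emit:
{"name": "carry_out", "arguments": {
  "targets": [
    {"dp":[0,0,0],"yaw":0},
    {"dp":[0,0,0],"yaw":0},
    {"dp":[0,0,0],"yaw":0},
    {"dp":[0,0,0],"yaw":0},
    {"dp":[0,0,0],"yaw":0},
    {"dp":[0,0,0],"yaw":0},
    {"dp":[0,0,0],"yaw":0},
    {"dp":[0,0,0],"yaw":0}
  ],
  "fingers": -1,
  "grip_force": 100
}}

```text
clock: 14.7
eef_pos: [557.8, 193.7, 165.6]
tcp_rot: [-3.14, 0.001, 2.432]
contact_force: [-3.0, -7.4, 9.3]
opening: 0.154
grasp_force: 96.9
```

Emit:
{"name": "carry_out", "arguments": {
  "targets": [
    {"dp":[0,0,-4],"yaw":0},
    {"dp":[0,0,-8],"yaw":0},
    {"dp":[0,0,-8],"yaw":0},
    {"dp":[0,0,-8],"yaw":0}
  ]
}}

```text
clock: 15.2
eef_pos: [557.9, 195.2, 172.2]
tcp_rot: [3.142, -0.0, 2.432]
contact_force: [0.2, 0.5, -2.0]
opening: 0.151
grasp_force: 96.3
```

```bash
python3 - <<'E'
from h import *
s=r.sense();print(s['eef_pos'],s['contact_force'],s['wrist_torque'],s['opening'],s['grasp_force'])
np.save('w8.npy',r.grab_frame('wrist'));np.save('s8.npy',r.grab_frame('side'))
print(grip2(np.load('w8.npy'),250,420,60,300))
E
```

```text
[557.8832598  195.23091181 172.20835012] [ 0.16134419  0.47638216 -2.02284116] [-0.02701129 -0.05405618  0.02874097] 0.15090519532752986 96.30599856376648
[[[326.5, 194.0, 58.0, 71.0, 90.0], 3075.5], [[330.5, 282.0, 34.0, 35.0, 90.0], 1143.0]]
```

Emit:
{"name": "carry_out", "arguments": {
  "targets": [
    {"dp":[0,0,-3],"yaw":0},
    {"dp":[0,0,-6],"yaw":0},
    {"dp":[0,0,-9],"yaw":0},
    {"dp":[0,0,-12],"yaw":0},
    {"dp":[0,0,-12],"yaw":0}
  ]
}}

```text
clock: 15.92
eef_pos: [558.1, 195.2, 184.6]
tcp_rot: [3.141, 0.0, 2.432]
contact_force: [-0.6, 0.9, -2.2]
opening: 0.152
grasp_force: 96.3
```

```bash
python3 - <<'E'
from h import *
s=r.grab_frame('side');w=r.grab_frame('wrist');np.save('s9.npy',s);np.save('w9.npy',w)
save('c9',np.hstack([cv2.resize(np.load('s8.npy')[190:270,260:340],(266,400),interpolation=2),cv2.resize(s[190:270,260:340],(266,400),interpolation=2),cv2.resize(w[100:300,250:400],(266,400),interpolation=2)]))
E
```

```text
(no output)
```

View pics/c9.png

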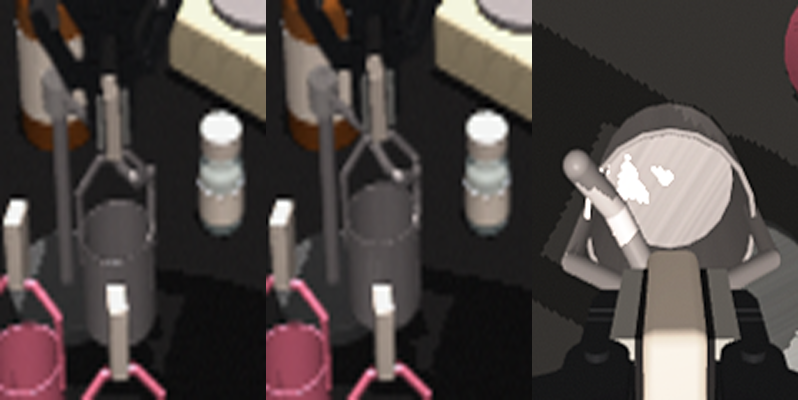

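The beaker follows the gripper up (rim from about y=205 to 190) and hangs upright. The first slip was mine: I raised it so far that the cup met the hook bar from below. The rise has to stay between 25 and 38 mm until the bail is off the hook. I'll check the exit corridor against the pink decoys.

```bash
python3 - <<'E'
from h import *
T=cal('top')
for rim,grip in[((223,206),(209.5,203)),((217.5,245.5),(204,246)),((276,272),(268,278))]: print(plane(T,rim,60).round(),plane(T,grip,166).round())
print(r.sense()['wrist_torque'],r.sense()['contact_force'])
go((558,195,195),139.3)
E
```

```text
[578. 290.  60.] [574. 293. 166.]
[465. 304.  60.] [463. 306. 166.]
[387. 137.  60.] [379. 141. 166.]
[-0.02357684 -0.00861962  0.05761052] [ 0.85264832  0.56470089 -2.1341584 ]
at [557.9 195.1 184.3] [180.   -0.  139.3] q6 -0.53 t 16.025 -> dp [ -0.1  -0.  -10.7] yaw 0.0
```

Emit:
{"name": "carry_out", "arguments": {
  "targets": [
    {"dp":[0,0,-3],"yaw":0},
    {"dp":[0,0,-6],"yaw":0},
    {"dp":[0,0,-10],"yaw":0},
    {"dp":[0,0,-10],"yaw":0},
    {"dp":[6,-3,-10],"yaw":0},
    {"dp":[13,-7,-10],"yaw":0},
    {"dp":[20,-11,-10],"yaw":0},
    {"dp":[27,-14,-10],"yaw":0},
    {"dp":[35,-19,-10],"yaw":0},
    {"dp":[35,-19,-10],"yaw":0}
  ]
}}

```text
clock: 17.27
eef_pos: [518.2, 203.6, 194.3]
tcp_rot: [-3.141, -0.0, 2.432]
contact_force: [-0.4, -0.2, -0.3]
opening: 0.149
grasp_force: 96.6
```

Emit:
{"name": "carry_out", "arguments": {
  "targets": [
    {"dp":[8,-4,0],"yaw":0},
    {"dp":[17,-9,0],"yaw":0},
    {"dp":[27,-14,0],"yaw":0},
    {"dp":[36,-19,0],"yaw":0},
    {"dp":[43,-23,0],"yaw":0},
    {"dp":[43,-23,0],"yaw":0},
    {"dp":[43,-23,-15],"yaw":0},
    {"dp":[43,-23,-45],"yaw":0},
    {"dp":[43,-23,-75],"yaw":0},
    {"dp":[43,-23,-90],"yaw":0},
    {"dp":[43,-23,-90],"yaw":0}
  ]
}}

```text
clock: 18.65
eef_pos: [472.1, 214.3, 285.5]
tcp_rot: [3.139, 0.001, 2.432]
contact_force: [-0.4, -0.9, -1.8]
opening: 0.152
grasp_force: 97.0
```

```bash
python3 - <<'E'
from h import *
s=r.grab_frame('side');np.save('s10.npy',s)
w=r.grab_frame('wrist');np.save('w10.npy',w)
print(r.sense()['contact_force'])
go((649,-192,270),139.3)
E
```

```text
[ 0.93837088 -0.00462933 -1.66300435]
at [471.1 213.9 283.5] [-179.9   -0.   139.3] q6 -0.44 t 18.75 -> dp [-399.5 -191.8   13.5] yaw 0.0
```

Emit:
{"name": "carry_out", "arguments": {
  "targets": [
    {"dp":[-15,-7,0],"yaw":0},
    {"dp":[-45,-22,0],"yaw":0},
    {"dp":[-90,-43,0],"yaw":0},
    {"dp":[-140,-67,0],"yaw":0},
    {"dp":[-190,-91,0],"yaw":0},
    {"dp":[-240,-115,0],"yaw":0},
    {"dp":[-290,-139,0],"yaw":0},
    {"dp":[-335,-161,0],"yaw":0},
    {"dp":[-370,-178,5],"yaw":0},
    {"dp":[-390,-187,10],"yaw":0},
    {"dp":[-400,-192,10],"yaw":0},
    {"dp":[-400,-192,10],"yaw":0}
  ]
}}

```text
clock: 20.25
eef_pos: [649.5, -192.1, 274.0]
tcp_rot: [-3.142, -0.001, 2.432]
contact_force: [-0.4, 0.4, -1.5]
opening: 0.151
grasp_force: 96.7
```

```bash
python3 - <<'E'
from h import *
t=r.grab_frame('top');s=r.grab_frame('side');w=r.grab_frame('wrist');np.save('w11.npy',w);np.save('t11.npy',t);np.save('s11.npy',s)
import pickle;pickle.dump(cal('wrist'),open('c11.pkl','wb'))
go((650,-191.5,207),139.3);print(r.sense()['contact_force'],r.sense()['opening'])
S=cal('side');print(proj(S,[[650,-191.5,70],[650,-131,70],[650,-252,70]]))
save('c11',np.hstack([cv2.resize(s[130:220,300:400],(400,360),interpolation=2),cv2.resize(w,(400,250),interpolation=3)[:, :].copy() if 0 else cv2.copyMakeBorder(cv2.resize(w,(400,250),interpolation=3),0,110,0,0,0)]))
E
```

```text
at [ 649.5 -191.1  274.6] [180.   -0.  139.4] q6 -1.15 t 20.4 -> dp [-0.7 -0.  67.6] yaw 0.1
[ 0.16458172 -0.03107396 -0.31040245] 0.153671579096188
[[338.43488319 185.85056143]
 [329.62492077 192.17792119]
 [346.74181036 179.88448415]]
```

View pics/c11.png

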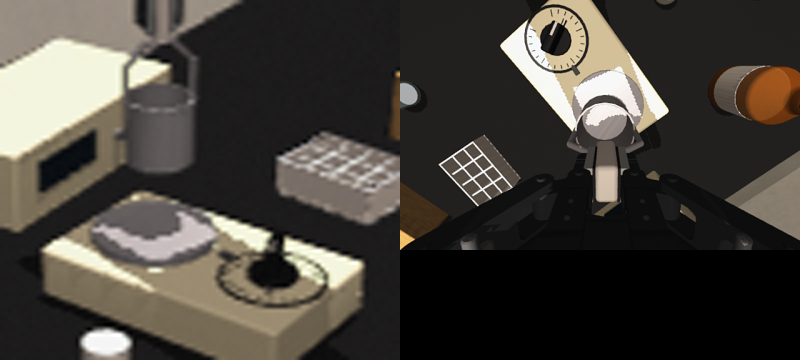

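The beaker hangs upright above the plate, whose centre is at side pixel about (338,187); the projection gave (338,186). I'll estimate the underside height, measure the dial from this frame, and then lower it gently.

```bash
python3 - <<'E'
from h import *
import pickle
S=cal('side');s=np.load('s11.npy')
for z in(130,135,140,145):print(z,proj(S,[[649.5-17,-191.5+27,z]])[0].round(1))
g=cv2.cvtColor(s,cv2.COLOR_RGB2GRAY);print(g[164:182,336:344].mean(1).round())
c=pickle.load(open('c11.pkl','rb'));w=np.load('w11.npy');g=cv2.cvtColor(w,cv2.COLOR_RGB2GRAY)
sub=g[0:125,190:320];print('px',g.shape)
m=((sub<70)*255).astype(np.uint8)
cs,h=cv2.findContours(m,cv2.RETR_CCOMP,cv2.CHAIN_APPROX_NONE)
for k in cs:
    if len(k)>12:
        (x,y),rr=cv2.minEnclosingCircle(k);x+=190
        print(round(x,1),round(y,1),round(rr,1),cv2.contourArea(k),plane(c,(x,y),60).round(1),plane(c,(x,y),100).round(1))
E
```

```text
130 [338.7 175.4]
135 [338.7 174.1]
140 [338.7 172.9]
145 [338.7 171.7]
[ 89.  89.  89.  89.  89.  89.  89.  88.  90.  46.  28.  27.  27.  29.
  63. 109. 118.  97.]
px (400, 640)
195.5 117.5 8.5 65.5 [ 518.1 -261.2   60. ] [ 527.3 -248.4  100. ]
286.0 47.0 4.5 0.0 [ 529.4 -145.    60. ] [ 537.3 -145.5  100. ]
212.0 71.0 34.2 106.0 [ 497.7 -215.8   60. ] [ 509.3 -208.2  100. ]
249.1 58.1 30.5 1865.5 [ 513.2 -179.5   60. ] [ 523. -176.  100.]
313.0 9.0 10.8 106.0 [ 521.5 -103.    60. ] [ 530.4 -108.2  100. ]
237.5 59.0 75.7 1737.0 [ 506.3 -188.7   60. ] [ 516.9 -184.2  100. ]
282.0 113.5 4.9 35.5 [ 573.1 -190.9   60. ] [ 576.1 -186.1  100. ]
277.5 108.0 3.6 25.0 [ 566.1 -190.7   60. ] [ 569.9 -185.9  100. ]
```

Emit:
{"name": "carry_out", "arguments": {
  "targets": [
    {"dp":[-1,0,15],"yaw":0},
    {"dp":[-1,0,35],"yaw":0},
    {"dp":[-1,0,50],"yaw":0},
    {"dp":[-1,0,58],"yaw":0},
    {"dp":[-1,0,62],"yaw":0},
    {"dp":[-1,0,62],"yaw":0}
  ]
}}

```text
clock: 21.15
eef_pos: [650.5, -192.9, 212.3]
tcp_rot: [3.142, 0.0, 2.432]
contact_force: [-0.3, 0.6, -2.2]
opening: 0.147
grasp_force: 96.9
```

Emit:
{"name": "carry_out", "arguments": {
  "targets": [
    {"dp":[0,0,1.5],"yaw":0},
    {"dp":[0,0,3],"yaw":0},
    {"dp":[0,0,3],"yaw":0}
  ]
}}

```text
clock: 21.52
eef_pos: [650.4, -192.9, 209.4]
tcp_rot: [3.142, 0.0, 2.432]
contact_force: [0.0, 0.2, -1.4]
opening: 0.15
grasp_force: 96.9
```

Emit:
{"name": "carry_out", "arguments": {
  "targets": [
    {"dp":[0,0,1.5],"yaw":0},
    {"dp":[0,0,3],"yaw":0},
    {"dp":[0,0,3],"yaw":0}
  ]
}}

```text
clock: 21.9
eef_pos: [650.5, -193.0, 206.7]
tcp_rot: [3.142, 0.0, 2.432]
contact_force: [-1.4, 0.1, 2.4]
opening: 0.149
grasp_force: 97.5
```

Contact (force went from −1.7 to +2.4 N). Releasing.

Emit:
{"name": "carry_out", "arguments": {
  "targets": [
    {"dp":[0,0,0.5],"yaw":0},
    {"dp":[0,0,0.5],"yaw":0}
  ]
}}

```text
clock: 22.15
eef_pos: [650.6, -193.1, 206.6]
tcp_rot: [3.141, 0.001, 2.432]
contact_force: [-1.4, 0.0, 6.4]
opening: 0.151
grasp_force: 97.8
```

Emit:
{"name": "carry_out", "arguments": {
  "targets": [
    {"dp":[0,0,0],"yaw":0},
    {"dp":[0,0,0],"yaw":0},
    {"dp":[0,0,0],"yaw":0},
    {"dp":[0,0,0],"yaw":0},
    {"dp":[0,0,0],"yaw":0},
    {"dp":[0,0,-10],"yaw":0},
    {"dp":[0,0,-25],"yaw":0},
    {"dp":[0,0,-50],"yaw":0},
    {"dp":[0,0,-80],"yaw":0},
    {"dp":[0,0,-100],"yaw":0},
    {"dp":[0,0,-100],"yaw":0}
  ],
  "fingers": 0.2
}}

```text
clock: 23.52
eef_pos: [651.3, -193.1, 308.1]
tcp_rot: [3.14, 0.003, 2.432]
contact_force: [0.7, 0.4, 0.1]
opening: 0.597
grasp_force: 0.0
```

```bash
python3 - <<'E'
from h import *
s=r.grab_frame('side');w=r.grab_frame('wrist');t=r.grab_frame('top');np.save('s12.npy',s);np.save('w12.npy',w);np.save('t12.npy',t)
import pickle;pickle.dump(cal('wrist'),open('c12.pkl','wb'))
c=cal('wrist');print(grip2(w,250,420,100,330)[:2]);print(proj(c,[[650,-192,236],[517,-185,60],[650,-192,70]]))
for o in('s12',):
    g=cv2.cvtColor(s,cv2.COLOR_RGB2GRAY);m=np.zeros_like(g);I=s.astype(int)
    m[120:170,310:370]=(((I[:,:,0]>150)&(I.max(2)-I.min(2)<45))*255)[120:170,310:370]
    for k in sorted(cv2.findContours(m,0,1)[0],key=cv2.contourArea)[::-1][:3]:print(cv2.minAreaRect(k))
print(proj(cal('side'),[[650,-192,236],[650,-192,190]]))
# predicted pointer scale geometry in wrist
print(proj(c,[[517+48*np.cos(a),-185+48*np.sin(a),60] for a in np.arange(0,6.28,1.57)]).round())
go((517,-185,180),139.3)
E
```

```text
[[[304.0, 115.5, 40.2, 87.2, 63.4], 1201.5], [[334.0, 211.0, 30.0, 16.0, 90.0], 459.0]]
[[331.76832647 210.533905  ]
 [255.50111139  67.57716643]
 [330.95963931 165.93015491]]
((339.5, 142.0), (44.0, 59.0), 90.0)
[[339.02720729 144.83608802]
 [338.87659786 156.66254462]]
[[286. 103.]
 [288.  36.]
 [224.  30.]
 [224.  98.]]
at [ 649.9 -192.7  304.6] [-1.800e+02 -1.000e-01  1.393e+02] q6 -1.15 t 23.675 -> dp [105.6 -80.6 124.8] yaw 0.0
```

Released. The grip sits at wrist pixel (334,211), against a predicted (332,210.5), so the beaker stands upright in place. Next I move over the dial.

Emit:
{"name": "carry_out", "arguments": {
  "targets": [
    {"dp":[10,-8,0],"yaw":0},
    {"dp":[35,-27,0],"yaw":8},
    {"dp":[65,-50,0],"yaw":16},
    {"dp":[90,-70,15],"yaw":24},
    {"dp":[106,-81,35],"yaw":28},
    {"dp":[106,-81,50],"yaw":28},
    {"dp":[106,-81,50],"yaw":28},
    {"dp":[106,-81,50],"yaw":28}
  ]
}}

```text
clock: 24.68
eef_pos: [518.1, -185.4, 256.1]
tcp_rot: [3.141, 0.0, 1.944]
contact_force: [0.8, -0.7, 0.6]
opening: 0.603
grasp_force: 0.0
```

```bash
python3 - <<'E'
from h import *
go((517,-185,80),111)
w=r.grab_frame('wrist');c=cal('wrist');np.save('w13.npy',w)
import pickle;pickle.dump(c,open('c13.pkl','wb'))
g=cv2.cvtColor(w,cv2.COLOR_RGB2GRAY)
p=proj(c,[[517,-185,60],[517,-185,100]]);print(p)
x0,y0=int(p[0,0])-80,max(0,int(p[0,1])-80);sub=g[y0:y0+160,x0:x0+160]
for k in cv2.findContours(((sub<90)*255).astype(np.uint8),cv2.RETR_CCOMP,cv2.CHAIN_APPROX_NONE)[0]:
    if cv2.contourArea(k)>20:
        (x,y),rr=cv2.minEnclosingCircle(k);e=cv2.minAreaRect(k);u=(x+x0,y+y0)
        print('dark',np.round(u,1),round(rr,1),cv2.contourArea(k),np.round(e[1],1),round(e[2]),plane(c,u,60).round(1))
for k in cv2.findContours(((sub>100)*255).astype(np.uint8),cv2.RETR_LIST,cv2.CHAIN_APPROX_NONE)[0]:
    if 8<cv2.contourArea(k)<400:
        (x,y),rr=cv2.minEnclosingCircle(k);e=cv2.minAreaRect(k);u=(e[0][0]+x0,e[0][1]+y0)
        print('lite',np.round(u,1),round(rr,1),cv2.contourArea(k),np.round(e[1],1),round(e[2]),plane(c,u,100).round(1))
E
```

```text
at [ 518.1 -185.4  256.1] [180.    0.  111.4] q6 -0.72 t 24.675 -> dp [  0.8  -1.  176.1] yaw 0.4
[[328.78724319 171.66248843]
 [328.70702156 180.1740809 ]]
dark [397. 217.] 34.5 302.0 [66. 20.] 90 [ 602.  -204.1   60. ]
dark [330.5 169.1] 31.2 1752.0 [48.6 46.9] 49 [ 517.7 -181.9   60. ]
dark [343.5 156.5] 3.5 23.0 [5.7 5.7] 45 [ 525.2 -165.1   60. ]
dark [331. 165.] 12.2 148.5 [ 7. 24.] 0 [ 516.6 -177.8   60. ]
dark [316.5 159.5] 11.5 174.5 [13.9 20.3] 6 [ 500.9 -177.9   60. ]
dark [381.5 103. ] 28.2 596.0 [24. 51.] 90 [ 539.9 -103.7   60. ]
dark [295.5 170.5] 92.6 6542.0 [136. 159.] 0 [ 485.  -196.2   60. ]
lite [334.5 208. ] 3.0 12.5 [6. 3.] 90 [ 531.5 -207.6  100. ]
lite [314.3 205.8] 2.7 10.5 [2.8 4.9] 45 [ 513.4 -212.3  100. ]
lite [305.8 199.8] 2.2 8.5 [2.1 4.2] 45 [ 504.1 -209.8  100. ]
lite [365.  185.5] 3.0 11.0 [5.8 2.7] 27 [ 549.4 -177.6  100. ]
lite [292.5 184.5] 2.5 9.0 [2.8 4.2] 45 [ 487.9 -200.7  100. ]
lite [370.5 176.7] 3.5 13.0 [7.  2.8] 18 [ 550.8 -168.3  100. ]
lite [371. 166.] 3.0 10.0 [6. 2.] 0 [ 547.5 -159.2  100. ]
lite [330.5 165. ] 11.1 94.0 [22.  5.] 90 [ 513.5 -171.5  100. ]
lite [318. 155.] 6.4 24.5 [8.2 9.8] 11 [ 499.9 -167.2  100. ]
```

```bash
cat > dial.py <<'E'
from h import *
import pickle
def polar(g,c,cx,cy,z,rs,an):
    A,Rr=np.meshgrid(an,rs);P=np.stack([cx+Rr*np.cos(A),cy+Rr*np.sin(A),np.full_like(A,z)],-1)
    uv=proj(c,P.reshape(-1,3)).reshape(A.shape+(2,)).astype(np.float32)
    return cv2.remap(g,uv[...,0],uv[...,1],cv2.INTER_LINEAR)
def ring(g,c,cx=517.,cy=-185.):
    rs=np.arange(38,56,.25);an=np.radians(np.arange(0,360,2))
    for _ in range(4):
        I=polar(g,c,cx,cy,60,rs,an).astype(float);w=np.clip(np.median(I,0)-I-40,0,None)
        ok=(w.max(0)>20);rr=(w*rs[:,None]).sum(0)/np.maximum(w.sum(0),1e-6)
        med=np.median(rr[ok]);ok&=np.abs(rr-med)<3
        x=cx+rr[ok]*np.cos(an[ok]);y=cy+rr[ok]*np.sin(an[ok])
        s=np.linalg.lstsq(np.c_[2*x,2*y,np.ones_like(x)],x*x+y*y,rcond=None)[0];cx,cy=s[0],s[1]
    return cx,cy,med,ok.sum()
if __name__=='__main__':
    import sys
    for n in sys.argv[1:]:
        w=np.load('w%s.npy'%n);c=pickle.load(open('c%s.pkl'%n,'rb'));g=cv2.cvtColor(w,cv2.COLOR_RGB2GRAY)
        cx,cy,rr,k=ring(g,c);print(n,'ring',np.round([cx,cy,rr],1),k)
        an=np.radians(np.arange(-40,60,1.))
        I=polar(g,c,cx,cy,63,np.arange(51,61,.5),an).mean(0);print('marker prof',dict(zip(np.arange(-40,60,2),I[::2].round().astype(int))))
        an=np.radians(np.arange(85,140,1.))
        J=polar(g,c,cx,cy,100,np.arange(7,20,.5),an).mean(0);print('line prof',dict(zip(range(85,140,2),J[::2].round().astype(int))))
E
python3 dial.py 13 12 11
```

```text
13 ring [ 517.5 -182.7   49.1] 168
marker prof {np.int64(-40): np.int64(185), np.int64(-38): np.int64(185), np.int64(-36): np.int64(184), np.int64(-34): np.int64(186), np.int64(-32): np.int64(186), np.int64(-30): np.int64(186), np.int64(-28): np.int64(187), np.int64(-26): np.int64(185), np.int64(-24): np.int64(185), np.int64(-22): np.int64(187), np.int64(-20): np.int64(187), np.int64(-18): np.int64(186), np.int64(-16): np.int64(187), np.int64(-14): np.int64(174), np.int64(-12): np.int64(61), np.int64(-10): np.int64(63), np.int64(-8): np.int64(66), np.int64(-6): np.int64(53), np.int64(-4): np.int64(154), np.int64(-2): np.int64(188), np.int64(0): np.int64(189), np.int64(2): np.int64(188), np.int64(4): np.int64(187), np.int64(6): np.int64(189), np.int64(8): np.int64(187), np.int64(10): np.int64(187), np.int64(12): np.int64(188), np.int64(14): np.int64(188), np.int64(16): np.int64(190), np.int64(18): np.int64(188), np.int64(20): np.int64(187), np.int64(22): np.int64(187), np.int64(24): np.int64(187), np.int64(26): np.int64(187), np.int64(28): np.int64(184), np.int64(30): np.int64(203), n
[... 4350 characters left out ...]
int64(182), np.int64(50): np.int64(182), np.int64(52): np.int64(180), np.int64(54): np.int64(183), np.int64(56): np.int64(185), np.int64(58): np.int64(185)}
line prof {85: np.int64(22), 87: np.int64(25), 89: np.int64(30), 91: np.int64(37), 93: np.int64(46), 95: np.int64(58), 97: np.int64(72), 99: np.int64(94), 101: np.int64(129), 103: np.int64(174), 105: np.int64(204), 107: np.int64(212), 109: np.int64(212), 111: np.int64(214), 113: np.int64(203), 115: np.int64(163), 117: np.int64(109), 119: np.int64(66), 121: np.int64(41), 123: np.int64(28), 125: np.int64(22), 127: np.int64(34), 129: np.int64(47), 131: np.int64(58), 133: np.int64(64), 135: np.int64(65), 137: np.int64(71), 139: np.int64(77)}
```

Emit:
{"name": "carry_out", "arguments": {
  "targets": [
    {"dp":[3,0,40],"yaw":1},
    {"dp":[3,0,85],"yaw":1},
    {"dp":[3,0,125],"yaw":1},
    {"dp":[3,0,155],"yaw":1},
    {"dp":[3,0,170],"yaw":1},
    {"dp":[3,0,175],"yaw":1},
    {"dp":[3,0,175],"yaw":1},
    {"dp":[3,0,175],"yaw":1}
  ]
}}

```text
clock: 25.72
eef_pos: [516.9, -182.7, 81.9]
tcp_rot: [3.14, 0.001, 1.926]
contact_force: [0.4, -0.0, 1.1]
opening: 0.602
grasp_force: 0.0
```

Emit:
{"name": "carry_out", "arguments": {
  "targets": [
    {"dp":[0,0,0],"yaw":0},
    {"dp":[0,0,0],"yaw":0},
    {"dp":[0,0,0],"yaw":0},
    {"dp":[0,0,0],"yaw":0},
    {"dp":[0,0,0],"yaw":0},
    {"dp":[0,0,0],"yaw":0},
    {"dp":[0,0,0],"yaw":0},
    {"dp":[0,0,0],"yaw":0}
  ],
  "fingers": -1,
  "grip_force": 50
}}

```text
clock: 26.72
eef_pos: [517.3, -182.3, 81.5]
tcp_rot: [3.14, 0.001, 1.925]
contact_force: [3.3, 4.1, 6.3]
opening: 0.152
grasp_force: 51.7
```

Emit:
{"name": "carry_out", "arguments": {
  "targets": [
    {"dp":[0,0,0],"yaw":4},
    {"dp":[0,0,0],"yaw":10},
    {"dp":[0,0,0],"yaw":17},
    {"dp":[0,0,0],"yaw":24},
    {"dp":[0,0,0],"yaw":31},
    {"dp":[0,0,0],"yaw":38},
    {"dp":[0,0,0],"yaw":45},
    {"dp":[0,0,0],"yaw":52},
    {"dp":[0,0,0],"yaw":59},
    {"dp":[0,0,0],"yaw":66},
    {"dp":[0,0,0],"yaw":70},
    {"dp":[0,0,0],"yaw":70}
  ]
}}

```text
clock: 28.22
eef_pos: [516.6, -182.0, 81.5]
tcp_rot: [3.141, -0.001, 0.703]
contact_force: [0.9, 5.3, 8.7]
opening: 0.151
grasp_force: 52.1
```

Emit:
{"name": "carry_out", "arguments": {
  "targets": [
    {"dp":[0,0,0],"yaw":4},
    {"dp":[0,0,0],"yaw":10},
    {"dp":[0,0,0],"yaw":16},
    {"dp":[0,0,0],"yaw":22},
    {"dp":[0,0,0],"yaw":28},
    {"dp":[0,0,0],"yaw":30},
    {"dp":[0,0,0],"yaw":30}
  ]
}}

```text
clock: 29.1
eef_pos: [516.6, -181.8, 81.5]
tcp_rot: [-3.141, -0.001, 0.179]
contact_force: [0.7, 6.1, 9.3]
opening: 0.155
grasp_force: 52.2
```

Emit:
{"name": "carry_out", "arguments": {
  "targets": [
    {"dp":[0,0,0],"yaw":4},
    {"dp":[0,0,0],"yaw":9},
    {"dp":[0,0,0],"yaw":14},
    {"dp":[0,0,0],"yaw":18},
    {"dp":[0,0,0],"yaw":19.4},
    {"dp":[0,0,0],"yaw":19.4},
    {"dp":[0,0,0],"yaw":19.4}
  ]
}}

```text
clock: 29.98
eef_pos: [516.6, -181.6, 81.4]
tcp_rot: [-3.14, -0.001, -0.159]
contact_force: [1.5, 7.9, 9.9]
opening: 0.153
grasp_force: 52.2
```

Emit:
{"name": "carry_out", "arguments": {
  "targets": [
    {"dp":[0,0,0],"yaw":0},
    {"dp":[0,0,0],"yaw":0},
    {"dp":[0,0,0],"yaw":0},
    {"dp":[0,0,0],"yaw":0},
    {"dp":[0,0,-20],"yaw":0},
    {"dp":[0,0,-60],"yaw":0},
    {"dp":[0,0,-110],"yaw":0},
    {"dp":[0,0,-160],"yaw":0},
    {"dp":[0,0,-175],"yaw":0},
    {"dp":[0,0,-175],"yaw":0},
    {"dp":[0,0,-175],"yaw":0}
  ],
  "fingers": 0.2
}}

```text
clock: 31.35
eef_pos: [515.2, -182.1, 254.0]
tcp_rot: [-3.141, 0.003, -0.158]
contact_force: [0.4, 0.1, 0.8]
opening: 0.598
grasp_force: 0.0
```

```bash
cat > chk.py <<'E'
from dial import *
import sys
n=sys.argv[1]
w=r.grab_frame('wrist');c=cal('wrist');np.save('w%s.npy'%n,w);pickle.dump(c,open('c%s.pkl'%n,'wb'))
g=cv2.cvtColor(w,cv2.COLOR_RGB2GRAY).astype(np.uint8);cx,cy,rr,k=ring(g,c,517.3,-182.5);print('ring',cx,cy,rr,k)
an=np.arange(-35,20,.5)
def mid(rs,z,thr,dark):
    I=polar(g,c,cx,cy,z,rs,np.radians(an)).mean(0);m=(I<thr) if dark else (I>thr)
    return an[m].min(),an[m].max(),an[m].mean()
print('marker',mid(np.arange(52,60,.5),63,120,True))
for rs in((7,13),(13,20)): print('line',rs,mid(np.arange(*rs,.5),100,170,False))
for rs in((16,19),(19.5,21)): print('line z100',rs,mid(np.arange(*rs,.5),100,150,False))
d=np.load('w%s.npy'%n);I=polar(g,c,cx,cy,68,np.arange(26,36,.5),np.radians(an));print('nose',[(r0,an[I[i]<110].mean().round(1)) for i,r0 in enumerate(np.arange(26,36,.5)) if (I[i]<110).any()])
s=r.sense();print(np.degrees(s['tcp_rot'][2]),s['eef_pos'],s['clock'])
E
python3 chk.py 20
```

```text
ring 516.9619903956614 -182.21154388774 49.01472175755548 160
marker (np.float64(-13.0), np.float64(-5.0), np.float64(-9.0))
line (7, 13) (np.float64(-18.0), np.float64(-2.0), np.float64(-10.0))
line (13, 20) (np.float64(-14.5), np.float64(-5.0), np.float64(-9.75))
line z100 (16, 19) (np.float64(-14.5), np.float64(-4.5), np.float64(-9.5))
line z100 (19.5, 21) (np.float64(-14.0), np.float64(-5.0), np.float64(-9.5))
nose [(np.float64(26.0), np.float64(-9.7)), (np.float64(26.5), np.float64(-9.7)), (np.float64(27.0), np.float64(-9.7)), (np.float64(27.5), np.float64(-9.9)), (np.float64(28.0), np.float64(-9.5)), (np.float64(28.5), np.float64(-9.5)), (np.float64(29.0), np.float64(-9.5)), (np.float64(29.5), np.float64(-10.0)), (np.float64(30.0), np.float64(-9.5)), (np.float64(30.5), np.float64(-9.5)), (np.float64(31.0), np.float64(-9.7)), (np.float64(31.5), np.float64(-9.7)), (np.float64(32.0), np.float64(-9.7)), (np.float64(32.5), np.float64(-9.9)), (np.float64(33.0), np.float64(-9.5)), (np.float64(33.5), np.float64(-9.5))]
-9.075370972711019 [ 515.16875108 -182.08555608  253.85256164] 31.4
```

The pointer is at −9.5° and the marker at −9.0°, so they line up. Last, I check that the beaker and bystanders haven't moved, then hand in.

```bash
python3 - <<'E'
from h import *
s=r.grab_frame('side').astype(int);o=np.load('s12.npy').astype(int);b=np.load('side0.npy').astype(int)
f=lambda A,B:cv2.connectedComponentsWithStats((np.abs(A-B).sum(2)>120).astype(np.uint8))[2]
print([q.tolist() for q in f(s,o)[1:] if q[4]>25]);print([q.tolist() for q in f(s,b)[1:] if q[4]>25])
S=cal('side');print(proj(S,[[650.5,-193,236],[650.5,-193,70]]))
print((np.abs(s-o).sum(2)[150:190,325:352]>120).sum())
E
```

```text
[[317, 0, 136, 159, 7546], [477, 0, 71, 226, 7255], [320, 68, 40, 61, 1288], [447, 170, 6, 34, 107], [316, 181, 44, 30, 214], [333, 182, 53, 21, 246], [564, 185, 18, 35, 90], [355, 198, 26, 11, 106], [543, 200, 11, 14, 28], [457, 206, 26, 39, 122], [488, 209, 31, 52, 376], [541, 218, 5, 17, 46], [454, 221, 6, 22, 31]]
[[352, 0, 236, 246, 23663], [524, 43, 11, 13, 103], [327, 157, 59, 57, 925], [554, 182, 40, 58, 1387], [288, 207, 23, 54, 548], [453, 224, 25, 36, 133], [499, 231, 7, 13, 50], [490, 245, 14, 14, 99], [506, 246, 15, 7, 54], [544, 270, 7, 15, 46], [461, 298, 31, 25, 363]]
[[339.05900071 144.72135922]
 [338.53590377 185.66476213]]
73
```

```bash
python3 -c "
from rig import r
print(r.sense()['clock'],r.sign_off())"
```

```text
the job is handed in; nothing more can be done
31.45 None
```

I handed the job in at 31.5 s: by my camera checks the beaker stands upright about 3 mm from the plate's centre, released, and the dial pointer is within about 0.6° of the marker; my first lift slipped and dropped the beaker back on its hook, and the second worked.

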